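# Load the condenser turret's phase rings and show one to the camera in a mirror

### The job

Drop the two phase-ring cells one by one into the open bores of the condenser turret, the large cell in the front bore and the small cell in the side bore, each fully home with its knurled head resting flat on the turret. Then pick up the inspection mirror, bring the middle of its face to the point below the front bore at which the inspection camera is aimed, and angle it so that the camera sees the ring on the large cell's underside in the mirror. The program finishes while still holding the mirror steady at that angle in the air, clear of everything else; leave the other loose things on the bench where they are.

Things in the scene. Friction and masses are not known exactly. Their poses are not given: they have to be found in the camera images.
- large_cell_center (a point): centre (half-way up) of the large phase-ring cell: a round metal insert standing upright, 25 mm tall, 60 g; below a dark barrel 34 mm across and 16 mm high with chamfered foot, above a knurled bright-edged head 42 mm across and 9 mm high. A white ring 21 mm across on black glass shows on its top and underside. z axis up. When home this point is 3.5 mm below the bore's mouth
- small_cell_center (a point): centre (half-way up) of the small phase-ring cell, same shape and heights: barrel 26 mm across and 16 mm high, head 34 mm across and 9 mm high, 25 mm tall in all, 40 g; z axis up along the cell. When it is home this point is 3.5 mm below the bore's mouth
- front_bore (a point): centre of the mouth of the turret's front (light-path) bore, for the large cell: the bore nearest the robot, 36 mm in diameter, open right through the turret, its centre 30 mm in from the rim, only bench below it. Its mouth is 176 mm above the bench. Axes: z up, x from this bore to the turret's centre (48 mm away) and on to the carrier behind
- side_bore (a point): centre of the mouth of the turret's other open bore, 28 mm in diameter and open right through, for the small cell; it lies 48 mm along x and -48 mm along y from the front bore (on the robot's right). Same axes as the front bore
- mirror_handle (a point): middle of the inspection mirror's handle, 7 mm above its underside: a straight black bar 110 mm long, 16 mm wide, 14 mm thick, lying flat on the bench; a thin steel stem leads from it to a round mirror 56 mm across, 6 mm thick. x axis along the handle towards the mirror, y across it, z out of the mirror's face (up as it lies). One stiff piece, 90 g
- mirror_face (a point): centre of the mirror's reflecting face, 140 mm along x and 3.5 mm along z from the middle of the handle; same axes: z is the direction in which the face looks
- inspection_mirror: the inspection mirror as a whole; origin below the middle of the handle on its underside (7 mm under point mirror_handle), same axes
- view_point (a point): the point at which the inspection camera is aimed: on the axis of the front bore, 75 mm above the bench (75 mm below the turret's underside). Its z axis is the direction in which the mirror's face must look there: half-way between straight up (to the ring in the bore) and the line to the camera's lens, so 27.5 degrees from the vertical towards the camera
- camera_lens (a point): middle of the front glass of the fixed inspection camera: a black barrel 34 mm across, an aluminium body 44 mm square behind it, on a steel post 320 mm tall with a round foot 60 mm across, standing far left of the turret, 355 mm from the front bore's axis. It looks down at 35 degrees to the view point from 280 mm away
- turret_stand: the fixed turret and its carrier; origin on the bench straight below the front bore, same axes. Turret: dark disc 156 mm across, flat top 176 mm and underside 150 mm above the bench, its two other positions closed by flush bright plugs; on top only a screw 18 mm high at x 104, y 37 mm stands up. The black carrier and its 10 mm base plate (130 mm wide) begin 35 mm behind the front bore's axis
- large_cell: the large cell as a whole; origin at the centre of its underside
- small_cell: the small cell as a whole; origin at the centre of its underside
- inspection_camera: the fixed camera with its post; origin on the bench straight below the view point, x axis level towards the camera
- lens_unit: bystander: the unscrewed condenser lens, a dark cone 66 mm across and 64 mm tall; origin at the centre of its underside
- objective_a: bystander: a steel objective 27 mm across and 46 mm tall, near the cells; origin at the centre of its underside
- objective_b: bystander: a brass objective 27 mm across and 46 mm tall, between mirror and robot; origin at the centre of its underside
- screwdriver: bystander: a screwdriver 160 mm long lying on the right; origin at its middle on the bench
- lens_cleaner: bystander: a white bottle 44 mm across and 110 mm tall on the left; origin at the centre of its underside
- air_blower: bystander: a black rubber air blower 58 mm across and 100 mm tall on the right; origin at the centre of its underside
Things that resemble listed ones, but are neither listed nor needed, are in the scene too. What is shaped like the inspection_mirror but orange is not meant.

How it is judged:
On the way:
1. both cells are home in their bores and let go (horizontal distance between large_cell_center and front_bore below 0.004 m and z of large_cell_center in the frame of front_bore between -0.006 and -0.0015 m and angle between each of large_cell_center, small_cell_center's own z axis and vertical below 0.06 rad and horizontal distance between small_cell_center and side_bore below 0.004 m and z of small_cell_center in the frame of side_bore between -0.006 and -0.0015 m and contact force between the fingers and large_cell below 0.05 N and contact force between the fingers and small_cell below 0.05 N), for 0.2 s.
At the end, for the whole second after the job is handed in: Cells home (4 mm off axis, 2 mm in height, 0.06 rad) and let go; mirror still in the fingers, clear of turret and cells, the middle of its face within 14 mm sideways and 18 mm in height of the view point, its normal within 0.11 rad of half-way between straight up and the lens (all of step 1 and horizontal distance between mirror_face and view_point below 0.014 m and height (world z) of mirror_face between 0.057 and 0.093 m and angle between the z axis of mirror_face and the z axis of view_point, either way round below 0.11 rad and angle between mirror_face's own z axis and vertical below 0.8 rad and contact force between the fingers and inspection_mirror above 0.5 N and contact force between inspection_mirror and turret_stand below 0.05 N and contact force between inspection_mirror and large_cell below 0.05 N and contact force between inspection_mirror and small_cell below 0.05 N and contact force between inspection_mirror and inspection_camera below 0.05 N and linear speed of inspection_mirror below 0.02 m/s and angular speed of inspection_mirror below 0.1 rad/s); the arm keeps its last pose, push and grip.
It fails at once if a bystander is pushed more than 20 mm from its place (distance of any of lens_unit, objective_a, objective_b, screwdriver, lens_cleaner, air_blower from where it was at the start of the episode above 0.02 m).
It also fails if it takes over 64 s, if anything falls off the work surface, if the arm or the gripper's body presses on something with over 40 N, if the wrist force passes 120 N, or if a joint passes its speed limit or range.

### The arm

A 7-joint arm with a two-finger parallel gripper is mounted at the origin on the work surface. World frame = base frame: x ahead of the robot, y to its left, z up, the work surface at z = 0. Lengths are in m, angles in rad, forces in N, time in s.
With the tool pointing down it reaches from about 0.4 to 0.875 m from the base axis. Payload 19.3 kg.
Tool frame: the origin (TCP) lies between the finger pads; the fingertips stand bot.tcp_to_tips ahead of it and the grasp point (between the pads) is the TCP (bot.tcp_to_tips is the distance from the TCP to the fingertips, in m); z points along the fingers, y is the line along which they close (so a half turn about z gives the same grasp; the last joint's range is limited). The gripper opens to 85 mm and grips with 20 to 120 N. Pads are 22 mm wide; open, the fingers measure 114 mm over their backs; the gripper's body (76 mm by 85 mm) begins 54 mm behind the grasp point. The pads swing forward as they close: fully open they stand 13 mm farther back than shut.
Start: joints at [1.113, 0.521, -0.036, 1.599, 0.021, 1.021, -0.113], TCP at [0.236, -0.579, 0.25] pointing down, gripper open.
Joint ranges: [-2.91, 2.91], [-0.3, 2.13], [-1.5, 1.42], [0.17, 2.43], [-1.26, 4.41], [0.16, 1.93], [-2.52, 2.52]. Speed limits (rad/s): [1.89, 1.89, 2.39, 2.39, 3.01, 3.01, 3.01].

### API

Orientations are given as [roll, pitch, yaw] about the fixed x, y, z axes, in that order (R = Rz(yaw) Ry(pitch) Rx(roll)).
In Python, from workcell import telemetry, grab_frame, bot gives the robot as it stands. The module is installed in compiled form; this text tells all that it offers.
- The arm moves only by the shell command python3 -m crank 'ROWS' [FORCE]. ROWS is text: rows parted by semicolons, each of 7 numbers parted by spaces: the finger opening in m, from 0 to 0.0854, then the shift along the tool's x, y, z in m, then the turn, a rotation vector about the tool's x, y, z in degrees. A call has exactly 8 rows; each row shifts and turns the commanded pose from where the row before left it, along the tool's axes as they then stand; what a row does not reach is not made up. A row lasts 1/12 s, in which the tool goes at most 41.7 mm and 7.16 degrees, less where a joint would pass 70% of its speed; a pose out of reach is approached as far as the arm can. A call with a gripper value outside its range is refused whole. The fingers move at their own pace and stop on an object; FORCE is the grip in N (left out, the last holds). Time passes only in rows, so rows that do not move let the fingers close, or fill a call up. It gives the time, the measured TCP pose, the force, the opening and the grip force at its end, in the units of the state.
- telemetry.observe(): the state, without advancing time (a new reading comes with each control period).
- grab_frame(name): name is "scene" or "side" or "wrist"; returns a dict with "pixels" (400x640x3 uint8, red, green, blue), "depth" (400x640 float32, m along the optical axis (not along the pixel's ray), 0 where there is no reading), "vertical_fov" (degrees; the focal length in pixels is half the picture's height over the tangent of half this angle, whatever the lens; pixels are square), "cx", "cy" (the principal point, pixels), "R" (3x3) and "t" (3): a world point X has camera coordinates R X + t; the wrist camera has in their place "hand_eye" (4x4, takes a point from camera to tool coordinates, whose origin is the TCP and whose axes are the flange's). Camera axes: x right, y down, z forward; pixel columns grow to the right and rows downward; lengths in m; the calibration is good to about 2 mm. The wrist camera is an equidistant fisheye: a pixel r from the principal point sees the ray r / f radians off the axis. A picture is of the moment at which its call begins: read the wrist's pose just before it.
- bot.job_done(): hands the job in; it is judged then, once.
The state is a dict: "clock": time; "qpos": joint angles; "qd": joint speeds; "joint_efforts": joint torques, N m; "position": TCP position; "tool_rot": TCP orientation; "force": force on the tool from outside, world axes, zero at the start; "moment": the same for the moment, N m; "grip_width": finger opening in m; "finger_force": force on a finger pad.
Only numpy, scipy, OpenCV 4.12 (cv2) and the standard library are available. Lean on these libraries where they do the work, as an engineer would, in place of code of your own. Each camera call takes 0.05 s, during which the arm holds its last target. There are 200 camera calls.

## Working session

There is one attempt and no reset: what is moved stays moved. The work goes in short steps, Python scripts to look and compute and a shell command to move; the robot and the scene stay as the last step left them, time stands still between calls to the robot, and variables do not carry over. Pictures are saved under pics/ and viewed, at most 12 in all, crops included, and the job is handed in when it is done.

```bash
mkdir -p pics; python3 - <<'E'
from workcell import telemetry, grab_frame, bot
import cv2, pickle
s=telemetry.observe();print(s, bot.tcp_to_tips)
for n in ("scene","side"):
    f=grab_frame(n); pickle.dump(f,open(n+'.pkl','wb')); cv2.imwrite(f'pics/{n}.png',f["pixels"][:,:,::-1])
    print(n,f["vertical_fov"],f["cx"],f["cy"],f["R"],f["t"])
E
```

```text
{'clock': 0.0, 'qpos': array([ 1.1128113 ,  0.52202244, -0.03633075,  1.59999456,  0.02115463,
        1.02110326, -0.11278848]), 'qd': array([-9.46844736e-04, -5.54205401e-04,  8.38789154e-05,  1.21866305e-03,
       -2.12462912e-03,  2.81590222e-04, -1.51960862e-04]), 'joint_efforts': array([-6.32136616e-04, -9.27068567e+01,  1.97963633e+00, -3.69920182e+01,
        1.78308453e-02,  8.13903665e-03,  2.29773013e-05]), 'position': array([ 0.23619772, -0.57830957,  0.24972523]), 'tool_rot': array([-3.14044848e+00,  4.15052711e-05,  3.87765537e-01]), 'force': array([-0.46411129,  0.20246826,  0.61544032]), 'moment': array([0.0332237 , 0.01449042, 0.00291878]), 'finger_force': 0.0, 'grip_width': 0.08537410834512045} 0.019
scene 45.6814552892991 326.3420778620127 201.5682016921483 [[ 0.61799799  0.78617228  0.00340921]
 [ 0.56920157 -0.444441   -0.69172377]
 [-0.54229886  0.42942443 -0.72215414]] [-0.32552249 -0.17671593  2.0106874 ]
side 55.1107240469504 326.46768261394584 197.90172129072647 [[-0.96619247 -0.25725199 -0.01713262]
 [-0.18013541  0.72111035 -0.6689926 ]
 [ 0.18445419 -0.64328942 -0.74307158]] [0.49151174 0.19447569 1.08138983]
```

View pics/scene.png

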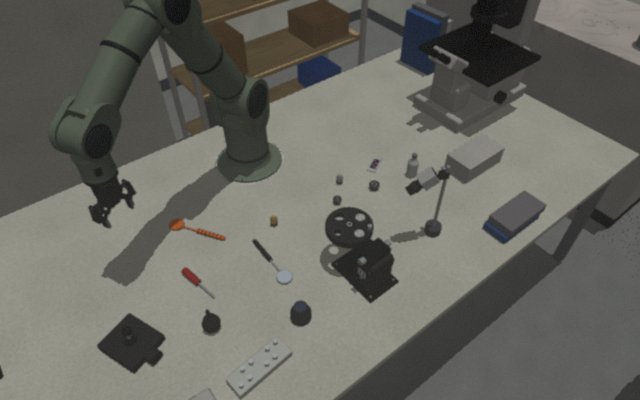

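View pics/side.png

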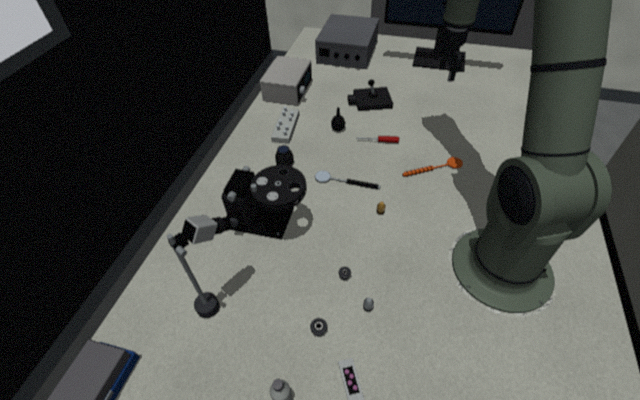

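The scene view shows the black-handled mirror at (262,249) to (285,277) and the orange decoy at (200,230). The turret is at (349,227). The cell candidates are at (374,186), (337,200) and (339,180). In the side view these are at (319,327), which has a ring, (345,272), and (369,304), which looks tall and steel. I'll enlarge to confirm.

```bash
cat > h.py <<'E'
import numpy as np, pickle, cv2
def ray(f,u,v):
    h=f["pixels"].shape[0]; fl=h/2/np.tan(np.radians(f["vertical_fov"]/2))
    d=np.array([(u-f["cx"])/fl,(v-f["cy"])/fl,1.]); R,t=np.array(f["R"]),np.array(f["t"])
    return -R.T@t, R.T@d
def plane(f,u,v,z):
    o,d=ray(f,u,v); return o+d*(z-o[2])/d[2]
def pix(f,X):
    h=f["pixels"].shape[0]; fl=h/2/np.tan(np.radians(f["vertical_fov"]/2))
    c=np.array(f["R"])@X+f["t"]; return np.array([fl*c[0]/c[2]+f["cx"],fl*c[1]/c[2]+f["cy"]])
E
python3 - <<'E'
from h import *
sc=pickle.load(open('scene.pkl','rb'));si=pickle.load(open('side.pkl','rb'))
a=cv2.resize(si["pixels"][255:345,290:390],(400,360),interpolation=cv2.INTER_CUBIC)
b=cv2.resize(si["pixels"][140:240,215:315],(400,400),interpolation=cv2.INTER_CUBIC)[:360]
c=cv2.resize(sc["pixels"][200:300,240:400],(384,240),interpolation=cv2.INTER_CUBIC)
d=cv2.resize(sc["pixels"][160:220,320:416],(384,240),interpolation=cv2.INTER_CUBIC)
im=np.vstack([np.hstack([a,b]),np.pad(np.hstack([c,d]),((0,0),(0,32),(0,0)))])
im=np.clip(im.astype(float)*1.6,0,255).astype(np.uint8)
cv2.imwrite('pics/crop1.png',im[:,:,::-1])
for n,f,u,v,z in [("L",sc,374,184,.025),("L",si,319,325,.025),("S",sc,337,199,.025),("S",si,345,270,.025),("objA?",sc,339,178,.046),("objA",si,369,300,.046),("turret",sc,349,227,.176),("turret",si,278,185,.176),("m1",sc,262,249,.014),("mf",sc,285,277,.01),("mf",si,322,176,.01),("mh",si,363,183,.014),("objB",sc,274,218,.046),("objB",si,381,204,.046),("lens",sc,300,305,.064),("post",sc,433,228,.01),("post",si,207,303,.01)]:
    print(n,plane(f,u,v,z).round(3))
E
```

```text
L [0.452 0.298 0.025]
L [0.447 0.302 0.025]
S [0.426 0.131 0.025]
S [0.42  0.133 0.025]
objA? [0.357 0.197 0.046]
objA [0.339 0.216 0.046]
turret [ 0.658 -0.012  0.176]
turret [0.644 0.005 0.176]
m1 [ 0.445 -0.223  0.014]
mf [ 0.59  -0.225  0.01 ]
mf [ 0.583 -0.22   0.01 ]
mh [ 0.439 -0.217  0.014]
objB [ 0.375 -0.123  0.046]
objB [ 0.363 -0.11   0.046]
lens [ 0.735 -0.267  0.064]
post [0.746 0.324 0.01 ]
post [0.752 0.312 0.01 ]
```

View pics/crop1.png

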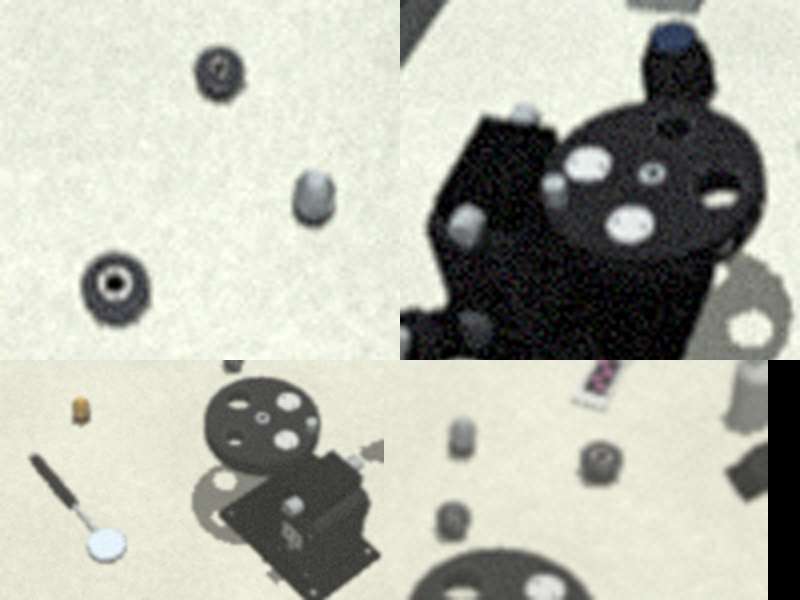

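The crop shows three candidates in the side view. (319,327) is the larger one with the clear white ring, so it's the large cell. (345,272) is the smaller one with the same knurled dark shape, so it's the small cell. (369,304) is tall, plain steel, so it's objective_a. The mirror with the black handle is the one meant, not the orange one. The open bores show at side (295,187) front and (283,172) side.

```bash
python3 - <<'E'
from h import *
sc=pickle.load(open('scene.pkl','rb'));si=pickle.load(open('side.pkl','rb'))
P={}
for n,f,u,v in [("front",sc,339.2,218.3),("front",si,295,186.5),("side",sc,337.9,232),("side",si,283.5,171.75),("hub",sc,349.2,223.8),("hub",si,278,183)]:
    p=plane(f,u,v,.176);print(n,p.round(4));P.setdefault(n,[]).append(p)
M={k:np.mean(v,0) for k,v in P.items()}
d=M["hub"]-M["front"];print(np.hypot(*d[:2]),np.degrees(np.arctan2(d[1],d[0])))
d=M["side"]-M["hub"];print(np.hypot(*d[:2]),np.degrees(np.arctan2(d[1],d[0]))+90)
from workcell import grab_frame
f=grab_frame("wrist");print(f["vertical_fov"],f["cx"],f["cy"],f["hand_eye"])
E
```

```text
front [ 0.61   -0.0129  0.176 ]
front [ 0.5961 -0.0013  0.176 ]
side [ 0.6526 -0.053   0.176 ]
side [ 0.6465 -0.0491  0.176 ]
hub [ 0.6483 -0.0026  0.176 ]
hub [ 0.6465 -0.0027  0.176 ]
0.04456675291987898 5.78729116596095
0.04851972402980197 2.5076380875559465
65.70646984690485 321.52229482942425 193.661269969214 [[-7.03882368e-05 -9.65325862e-01 -2.61047841e-01  6.51940872e-02]
 [ 9.99999741e-01 -2.55071302e-04  6.73588049e-04  5.65305772e-04]
 [-7.16817776e-04 -2.61047726e-01  9.65325630e-01 -1.23309848e-01]
 [ 0.00000000e+00  0.00000000e+00  0.00000000e+00  1.00000000e+00]]
```

```bash
cat >> h.py <<'E'
from scipy.spatial.transform import Rotation as Ro
def wrist(name):
    from workcell import telemetry, grab_frame
    s=telemetry.observe(); f=grab_frame("wrist"); f["s"]=s
    pickle.dump(f,open(name+'.pkl','wb')); cv2.imwrite(f'pics/{name}.png',f["pixels"][:,:,::-1]); return f
def T(f):
    A=np.eye(4);A[:3,:3]=Ro.from_euler('xyz',f["s"]["tool_rot"]).as_matrix();A[:3,3]=f["s"]["position"]
    return A@np.array(f["hand_eye"])
def wplane(f,u,v,z):
    fl=200/np.tan(np.radians(f["vertical_fov"]/2)); a=np.array([u-f["cx"],v-f["cy"]]); r=np.hypot(*a)
    th=r/fl; d=np.append(a/max(r,1e-9)*np.sin(th),np.cos(th)); A=T(f); d=A[:3,:3]@d; o=A[:3,3]
    return o+d*(z-o[2])/d[2]
def wpix(f,X):
    fl=200/np.tan(np.radians(f["vertical_fov"]/2)); c=np.linalg.inv(T(f))@np.append(X,1)
    r=np.hypot(c[0],c[1]); th=np.arctan2(r,c[2]); return np.array([f["cx"],f["cy"]])+fl*th*c[:2]/r
E
python3 -m crank '.085 0 0 0 0 0 -7;.085 0 0 0 0 0 -7;.085 0 0 0 0 0 -7;.085 0 0 0 0 0 -7;.085 0 0 0 0 0 -7;.085 0 0 0 0 0 -7;.085 0 0 0 0 0 -7;.085 0 0 0 0 0 -7'
python3 -m crank '.085 0 0 0 0 0 -6;.085 0 0 0 0 0 -5.9;.085 .035 .03 0 0 0 0;.085 .035 .03 0 0 0 0;.085 .035 .03 0 0 0 0;.085 .035 .03 0 0 0 0;.085 .035 .03 0 0 0 0;.085 .035 .03 0 0 0 0'
python3 -m crank '.085 .035 .005 0 0 0 0;.085 .035 .005 0 0 0 0;.085 .035 .005 0 0 0 0;.085 .035 .005 0 0 0 0;.085 .035 .005 0 0 0 0;.085 .035 .005 0 0 0 0;.085 .035 .005 0 0 0 0;.085 .03 0 0 0 0 0'
```

```text
clock: 0.82
position: [0.2362, -0.5785, 0.2501]
tool_rot: [-3.141, -0.0, 1.371]
force: [-0.3, 0.6, -0.2]
grip_width: 0.0849
finger_force: 0.0
clock: 1.48
position: [0.3994, -0.3867, 0.2503]
tool_rot: [-3.141, -0.0, 1.573]
force: [1.9, -0.6, 0.7]
grip_width: 0.0849
finger_force: 0.0
clock: 2.15
position: [0.4334, -0.111, 0.2504]
tool_rot: [3.141, -0.0, 1.574]
force: [0.8, 1.1, -0.2]
grip_width: 0.0851
finger_force: 0.0
```

```bash

python3 -m crank '.085 .035 0 0 0 0 0;.085 .035 0 0 0 0 0;.085 .035 0 0 0 0 0;.085 .025 0 0 0 0 0;.085 0 0 0 0 0 0;.085 0 0 0 0 0 0;.085 0 0 0 0 0 0;.085 0 0 0 0 0 0'
python3 -c "
from h import *
wrist('w1')"
python3 -m crank '.085 .035 0 0 0 0 0;.085 .035 0 0 0 0 0;.085 .035 0 0 0 0 0;.085 .035 0 0 0 0 0;.085 .035 0 0 0 0 0;.085 .035 0 0 0 0 0;.085 0 0 0.02 0 0 0;.085 0 0 0 0 0 0'
python3 -c "
from h import *
wrist('w2')
im=np.hstack([cv2.resize(cv2.imread(f'pics/w{i}.png'),(400,250)) for i in (1,2)]);cv2.imwrite('pics/w12.png',np.clip(im*1.5,0,255))
"
```

```text
clock: 2.82
position: [0.4328, 0.0156, 0.2502]
tool_rot: [-3.141, 0.0, 1.571]
force: [0.8, -0.0, 0.0]
grip_width: 0.0852
finger_force: 0.0
clock: 3.53
position: [0.4315, 0.2271, 0.2281]
tool_rot: [-3.139, 0.001, 1.575]
force: [0.3, -1.1, -0.6]
grip_width: 0.0851
finger_force: 0.0[ WARN:0@0.515] global loadsave.cpp:1063 imwrite_ Unsupported depth image for selected encoder is fallbacked to CV_8U.
```

View pics/w12.png

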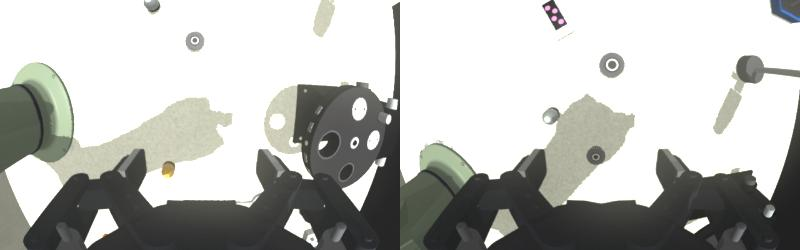

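Left (w1): the front bore is at full-scale (525,234) and the side bore at (554,274). Right (w2): the large cell ring is at (339,104), the small cell at (314,248) and objective_a at (240,186).

```bash
cat >> h.py <<'E'
def dark(f,u,v,r=30,th=None,inv=False):
    g=cv2.cvtColor(f["pixels"],cv2.COLOR_RGB2GRAY); u0,v0=int(max(u-r,0)),int(max(v-r,0)); c=g[v0:int(v+r),u0:int(u+r)]
    if th is None: th,_=cv2.threshold(c,0,255,cv2.THRESH_OTSU)
    m=((c>th) if inv else (c<th)).astype(np.uint8)
    n,l,st,ce=cv2.connectedComponentsWithStats(m)
    k=1+np.argmax(st[1:,4]); cn=max(cv2.findContours((l==k).astype(np.uint8),cv2.RETR_EXTERNAL,cv2.CHAIN_APPROX_NONE)[0],key=cv2.contourArea)
    (x,y),ax,an=cv2.fitEllipse(cn); return x+u0,y+v0,ax,th
E
python3 - <<'E'
from h import *
w1,w2=[pickle.load(open(n+'.pkl','rb')) for n in('w1','w2')]
for n,f,u,v,z,r in [("L",w2,339,104,.025,28),("S",w2,314,248,.025,20),("A",w2,240,186,.046,20),("L1",w1,312,66,.025,22)]:
    e=dark(f,u,v,r);print(n,e,wplane(f,e[0],e[1],z).round(4))
for n,u,v in [("front",525,232),("hub",566,227),("side",554,274),]:
    print(n,wplane(w1,u,v,.176).round(4))
g=w1["pixels"].mean(2).astype(int); print(g[210:258:3,500:552:3])
E
```

```text
L (338.4513168334961, 103.98198509216309, (39.29231262207031, 40.62405014038086), 148.0) [0.4478 0.3004 0.025 ]
S (312.988245010376, 248.40056800842285, (29.027666091918945, 29.6543025970459), 96.0) [0.4209 0.1378 0.025 ]
A (244.46133613586426, 187.4620475769043, (28.054096221923828, 36.902870178222656), 150.0) [0.3506 0.2156 0.046 ]
L1 (311.3786792755127, 66.2670841217041, (29.989471435546875, 32.877281188964844), 166.0) [0.4209 0.1323 0.025 ]
front [ 0.5976 -0.0049  0.176 ]
hub [ 0.6475 -0.003   0.176 ]
side [ 0.6484 -0.05    0.176 ]
[[ 37  43  60  60  59  59  60  58  66  84  80  86  86  66  58  58  58  58]
 [ 41  54  60  59  59  59  59  80  56  38  36  35  41  84  64  58  59  58]
 [ 41  59  61  60  60  61  82  48  39  36  35  35  36  38  84  58  58  58]
 [ 43  61  60  60  59  81  41  39  38  36  36  36  34  34  73  61  58  57]
 [ 50  60  60  60  67  63  40  39  38  36  36  35  35  35  44  72  58  58]
 [ 57  60  60  60  84  78  92 102  85  36  34  35  35  34  41  66  57  57]
 [ 60  60  61  69 184 216 214 215  61  36  36  36  35  35  43  66  58  58]
 [ 61  61  60  81 216 213 212 147  37  36  37  35  36  34  58  60  58  57]
 [ 62  61  57 104 219 219 169  38  38  36  35  36  37  35  84  57  57  57]
 [ 61  61  60 104 215 126  39  39  38  37  37  36  36  40  73  57  57  57]
 [ 61  60  60  85  52  41  38  38  39  37  37  35  35  79  58  58  57  57]
 [ 62  61  60  85  42  40  40  39  37  38  37  37  60  65  57  57  57  57]
 [ 60  61  60  77  58  41  39  39  39  37  36  58  79  57  58  57  58  57]
 [ 61  61  61  59  84  54  40  40  39  40  72  70  57  58  58  57  58  58]
 [ 61  61  60  60  52  85  81  79  82  81  66  58  57  58  57  57  57  57]
 [ 61  61  60  59  59  58  60  63  59  58  58  58  57  58  57  57  57  57]]
```

```bash

python3 -m crank '.085 .024 .0055 0.02 0 0 0;.085 .024 .0055 .02 0 0 0;.085 .0253 .0055 .02 0 0 0;.085 0 0 0.02 0 0 0;.085 0 0 0.02 0 0 0;.085 0 0 0.02 0 0 0;.085 0 0 0 0 0 0;.085 0 0 0 0 0 0'
python3 - <<'E'
from h import *
f=wrist('w3'); print(f["s"]["position"],f["s"]["tool_rot"])
p=wpix(f,np.array([.448,.3,.025]));print(p)
e=dark(f,p[0],p[1],60);print(e,wplane(f,e[0],e[1],.025))
x=int(p[0]);y=int(p[1]);r=cv2.cvtColor(f["pixels"],cv2.COLOR_RGB2GRAY)
cv2.imwrite('pics/w3c.png',f["pixels"][:,:,::-1])
E
```

```text
clock: 4.25
position: [0.4493, 0.2988, 0.1107]
tool_rot: [-3.141, 0.001, 1.571]
force: [0.8, -0.3, 0.9]
grip_width: 0.0856
finger_force: 0.0
[0.44925012 0.29879274 0.11072464] [-3.14091903e+00  9.37804067e-04  1.57115178e+00]
[320.37851523 203.45149587]
(312.84885025024414, 218.48194122314453, (101.60693359375, 140.27882385253906), 157.0) [0.44259567 0.28872568 0.025     ]
```

View pics/w3c.png

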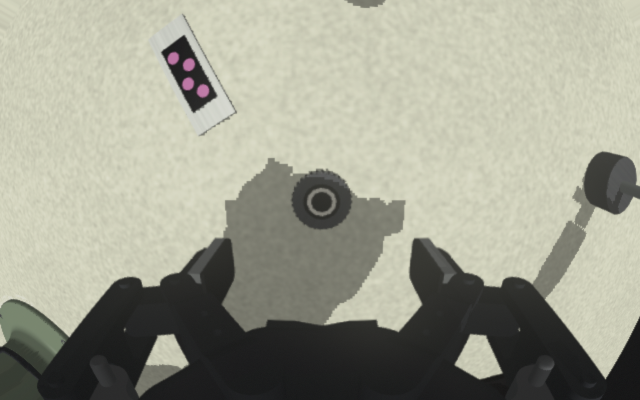

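The picture shows the large cell's ring at (321,202), which puts the cell at about (0.448,0.301). I'll descend and grip the head only.

```bash

python3 -m crank '.085 .002 -.001 .02 0 0 0;.085 0 0 .02 0 0 0;.085 0 0 .02 0 0 0;.085 0 0 .0147 0 0 0;.085 0 0 0 0 0 0;.04 0 0 0 0 0 0;.035 0 0 0 0 0 0;.03 0 0 0 0 0 0' 40
python3 -m crank '.03 0 0 0 0 0 0;.03 0 0 0 0 0 0;.03 0 0 0 0 0 0;.03 0 0 0 0 0 0;.03 0 0 -.02 0 0 0;.03 0 0 -.03 0 0 0;.03 0 0 -.02 0 0 0;.03 0 0 0 0 0 0'
python3 - <<'E'
from h import *
f=wrist('w4'); print(f["s"]["position"],f["s"]["tool_rot"])
cv2.imwrite('pics/w4c.png',cv2.resize(f["pixels"][150:350,200:440,::-1],(600,500)))
E
```

```text
clock: 4.97
position: [0.4486, 0.3022, 0.0372]
tool_rot: [3.14, -0.001, 1.572]
force: [-0.3, 0.5, 0.0]
grip_width: 0.0511
finger_force: 0.0
clock: 5.63
position: [0.4492, 0.3031, 0.1098]
tool_rot: [3.137, -0.003, 1.572]
force: [1.1, 0.3, 0.2]
grip_width: 0.0393
finger_force: 40.4
[0.44921804 0.30305396 0.10976654] [ 3.13701030e+00 -3.04541446e-03  1.57247223e+00]
```

View pics/w4c.png

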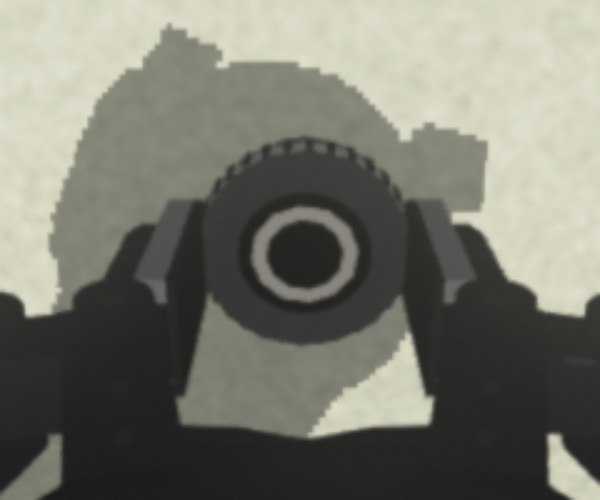

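The crop shows the cell gripped squarely, with its ring centre at full (321.6,251.6). Next I'll go to the turret and look.

```bash

python3 -m crank '.03 0 0 -.03 0 0 0;.03 0 0 -.03 0 0 0;.03 -.02 0 -.03 0 0 0;.03 -.02 0 -.03 0 0 0;.03 -.03 0 -.03 0 0 0;.03 -.03 0 -.01 0 0 0;.03 -.03 0 0 0 0 0;.03 -.03 0 0 0 0 0'
python3 -m crank '.03 -.03 0 0 0 0 0;.03 -.03 0 0 0 0 0;.03 -.03 .02 0 0 0 0;.03 -.03 .02 0 0 0 0;.03 -.03 .03 0 0 0 0;.03 -.03 .03 0 0 0 0;.03 -.03 .03 0 0 0 0;.03 -.018 .02 0 0 0 0'
python3 -m crank '.03 0 0 0 0 0 0;.03 0 0 0 0 0 0;.03 0 0 0 0 0 0;.03 0 0 0 0 0 0;.03 0 0 0 0 0 0;.03 0 0 0 0 0 0;.03 0 0 0 0 0 0;.03 0 0 0 0 0 0'
python3 - <<'E'
from h import *
f=pickle.load(open('w4.pkl','rb')); r=wplane(f,321.6,251.6,f["s"]["position"][2]-.0115)
print("ring off TCP",r-f["s"]["position"])
f=wrist('w5'); print(f["s"]["position"],f["s"]["tool_rot"])
for X in ([.598,-.005,.176],[.648,-.051,.176],[.647,-.003,.176]): print(wpix(f,np.array(X)))
cv2.imwrite('pics/w5c.png',f["pixels"][:,:,::-1])
E
```

```text
clock: 6.35
position: [0.448, 0.1409, 0.2655]
tool_rot: [3.14, 0.0, 1.573]
force: [1.0, -0.1, -0.7]
grip_width: 0.0396
finger_force: 40.7
clock: 7.02
position: [0.5984, -0.0876, 0.2641]
tool_rot: [-3.141, 0.001, 1.57]
force: [1.0, -0.9, -0.6]
grip_width: 0.0395
finger_force: 40.7
clock: 7.68
position: [0.5968, -0.0834, 0.2652]
tool_rot: [3.141, 0.0, 1.573]
force: [0.3, 0.1, -1.0]
grip_width: 0.0392
finger_force: 40.7
ring off TCP [-0.00023992 -0.00031556 -0.0115    ]
[ 0.59680392 -0.08340065  0.26522408] [3.14138165e+00 1.38997056e-04 1.57315552e+00]
[324.10920001  92.30799712]
[394.6796081  159.76025874]
[395.31148547  91.49766311]
```

View pics/w5c.png

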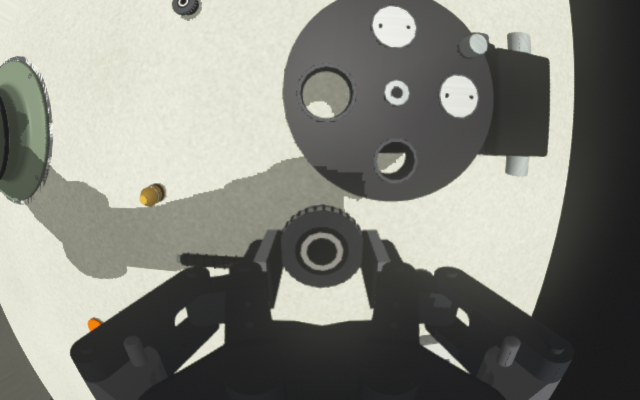

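The picture shows the front bore at about (326,94), the side bore at (396,160) and the hub at (397,93). The cell is held at (322,252). I'll fit circles to the rims.

```bash
cat >> h.py <<'E'
def bore(f,X,R,z=.176):
    from scipy.optimize import least_squares
    g=cv2.cvtColor(f["pixels"],cv2.COLOR_RGB2GRAY).astype(float); pts=[]
    for a in np.radians(np.arange(0,360,6)):
        rs=np.arange(R-.006,R+.007,.0004); v=[]
        for r in rs:
            p=wpix(f,np.array([X[0]+r*np.cos(a),X[1]+r*np.sin(a),z])); v.append(cv2.getRectSubPix(g.astype(np.float32),(1,1),(float(p[0]),float(p[1])))[0,0])
        v=np.array(v); b=np.median(v[-6:]); k=np.where(abs(v-b)>7)[0]
        if len(k): pts.append([X[0]+rs[k[-1]]*np.cos(a),X[1]+rs[k[-1]]*np.sin(a)])
    pts=np.array(pts); s=least_squares(lambda q:np.hypot(pts[:,0]-q[0],pts[:,1]-q[1])-q[2],[X[0],X[1],R],loss='soft_l1',f_scale=.0004)
    return s.x,len(pts),np.std(s.fun)
E
python3 - <<'E'
from h import *
f=pickle.load(open('w5.pkl','rb'))
a=wplane(f,326,94,.176);b=wplane(f,396,160,.176);h=wplane(f,397,93,.176)
print(a,b,h)
A=bore(f,a,.018);B=bore(f,b,.014);print(A,B)
d=h[:2]-A[0][:2];print(np.hypot(*d),np.degrees(np.arctan2(d[1],d[0])));d=B[0][:2]-A[0][:2];print(np.hypot(*d),np.degrees(np.arctan2(d[1],d[0]))+45)
r=wplane(f,322,252,f["s"]["position"][2]-.0115);print(r-f["s"]["position"])
E
```

```text
[ 0.5992806  -0.00615932  0.176     ] [ 0.64897598 -0.05115254  0.176     ] [ 0.64822003 -0.00398952  0.176     ]
(array([ 0.59912269, -0.00535646,  0.01867038]), 60, np.float64(0.0012005878198340448)) (array([ 0.64875041, -0.05175326,  0.01586998]), 60, np.float64(0.00031629142562639585))
0.04911636885253098 1.5947766892773336
0.0679380172378229 1.9270916915442626
[-9.68907563e-05 -5.65453991e-04 -1.15000000e-02]
```

```bash

python3 -m crank '.03 .03 .0024 0 0 0 0;.03 .03 0 0 0 0 0;.03 .0183 0 0 0 0 0;.03 0 0 .015 0 0 0;.03 0 0 .017 0 0 0;.03 0 0 .015 0 0 0;.03 0 0 0 0 0 0;.03 0 0 0 0 0 0'
python3 -m crank '.03 0 0 0 0 0 0;.03 0 0 0 0 0 0;.03 0 0 0 0 0 0;.03 0 0 0 0 0 0;.03 0 0 0 0 0 0;.03 0 0 0 0 0 0;.03 0 0 0 0 0 0;.03 0 0 0 0 0 0'
python3 - <<'E'
from h import *
f=wrist('w6'); s=f["s"];print(s["position"],s["tool_rot"],s["force"])
A=bore(f,[.5991,-.0056],.018);B=bore(f,[.6488,-.0517],.014);print(A,B)
cv2.imwrite('pics/w6.png',f["pixels"][:,:,::-1])
E
```

```text
clock: 8.4
position: [0.5989, -0.0052, 0.218]
tool_rot: [-3.141, -0.0, 1.573]
force: [-1.2, 0.2, -0.9]
grip_width: 0.0394
finger_force: 40.7
clock: 9.07
position: [0.5992, -0.0053, 0.2181]
tool_rot: [3.142, -0.0, 1.573]
force: [0.1, -0.1, -0.5]
grip_width: 0.0395
finger_force: 40.7
[ 0.59915183 -0.00529417  0.21813122] [ 3.14152811e+00 -2.38705810e-05  1.57280508e+00] [ 0.112648   -0.05272746 -0.5186984 ]
(array([ 0.59966534, -0.00736798,  0.02180343]), 59, np.float64(0.0024765970927765665)) (array([ 0.6461425 , -0.04452287,  0.01598578]), 10, np.float64(0.001407365763787744))
```

```bash

python3 -m crank '.03 0 0 .003 0 0 0;.03 0 0 .003 0 0 0;.03 0 0 .003 0 0 0;.03 0 0 .003 0 0 0;.03 0 0 0 0 0 0;.03 0 0 0 0 0 0;.03 0 0 0 0 0 0;.03 0 0 0 0 0 0'
```

```text
clock: 9.78
position: [0.5992, -0.0053, 0.2061]
tool_rot: [3.142, -0.0, 1.573]
force: [1.2, 1.8, -1.5]
grip_width: 0.0395
finger_force: 40.7
```

```bash

python3 -m crank '.03 0 0 .003 0 0 0;.03 0 0 .003 0 0 0;.03 0 0 .0025 0 0 0;.03 0 0 0 0 0 0;.03 0 0 0 0 0 0;.03 0 0 0 0 0 0;.03 0 0 0 0 0 0;.03 0 0 0 0 0 0'
python3 -m crank '.06 0 0 0 0 0 0;.06 0 0 0 0 0 0;.06 0 0 0 0 0 0;.06 0 0 0 0 0 0;.06 0 0 -.02 0 0 0;.06 0 0 -.03 0 0 0;.06 0 0 -.02 0 0 0;.06 0 0 0 0 0 0'
python3 - <<'E'
from h import *
f=wrist('w7'); s=f["s"];print(s["position"])
p=wpix(f,np.array([.5991,-.0056,.185]));print(p)
A=bore(f,[.5991,-.0056],.021,.185);print(A)
u,v=map(int,p);d=f["depth"];A=T(f)
fl=200/np.tan(np.radians(f["vertical_fov"]/2))
for q in ([.5991,-.0056],[.5991+.016,-.0056],[.5991-.016,-.0056],[.5991,.0104],[.5991,.028],[.5991,-.0216]):
    p=wpix(f,np.array([*q,.185])); a=p-[f["cx"],f["cy"]]; r=np.hypot(*a); z=d[int(p[1]),int(p[0])]
    c=np.append(a/r*np.tan(r/fl)*z,[z,1]); print(q,(A@c)[:3].round(4))
cv2.imwrite('pics/w7c.png',cv2.resize(f["pixels"][130:330,160:480,::-1],(800,500)))
E
```

```text
clock: 10.45
position: [0.5993, -0.0051, 0.1975]
tool_rot: [3.141, -0.0, 1.573]
force: [4.5, 3.5, 0.2]
grip_width: 0.0392
finger_force: 40.8
clock: 11.12
position: [0.6005, -0.0051, 0.2715]
tool_rot: [3.137, 0.0, 1.573]
force: [1.0, -0.4, -1.1]
grip_width: 0.0605
finger_force: 0.0
[ 0.60045513 -0.00512289  0.27151081]
[319.55015449 205.50243191]
(array([ 0.5989617 , -0.00459235,  0.02111866]), 60, np.float64(0.0024084093827517693))
[0.5991, -0.0056] [ 0.5991 -0.0057  0.1848]
[0.6151, -0.0056] [ 0.6151 -0.0056  0.1848]
[0.5831, -0.0056] [ 0.5831 -0.0055  0.1852]
[0.5991, 0.0104] [0.5991 0.0104 0.1848]
[0.5991, 0.028] [0.5991 0.0265 0.1754]
[0.5991, -0.0216] [ 0.5991 -0.022   0.184 ]
```

View pics/w7c.png

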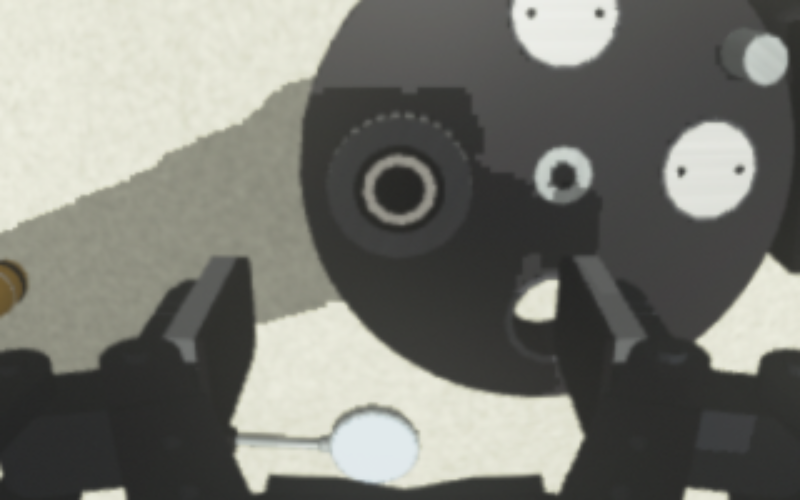

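The depth and picture show the large cell home: the head top is at 0.185 and level, and the ring is centred in the bore. Next is the small cell.

```bash

python3 -m crank '.085 .01 -.03 0 0 0 0;.085 .02 -.03 0 0 0 0;.085 .02 -.03 0 0 0 0;.085 .02 -.03 0 0 0 0;.085 .02 -.03 0 0 0 0;.085 .02 -.0295 .01 0 0 0;.085 .02 0 .02 0 0 0;.085 .01 0 .03 0 0 0'
python3 -m crank '.085 0 0 .03 0 0 0;.085 0 0 .03 0 0 0;.085 0 0 .03 0 0 0;.085 0 0 .01 0 0 0;.085 0 0 0 0 0 0;.085 0 0 0 0 0 0;.085 0 0 0 0 0 0;.085 0 0 0 0 0 0'
python3 - <<'E'
from h import *
f=wrist('w8'); s=f["s"];print(s["position"],s["tool_rot"])
p=wpix(f,np.array([.421,.1345,.025]));print(p)
g=cv2.cvtColor(f["pixels"],cv2.COLOR_RGB2GRAY);u,v=map(int,p)
print(g[v-24:v+25:4,u-36:u+37:4])
e=dark(f,p[0],p[1],14,inv=True);print("ring",e,wplane(f,e[0],e[1],.025))
E
```

```text
clock: 11.83
position: [0.4189, 0.1362, 0.2084]
tool_rot: [3.138, -0.001, 1.574]
force: [1.6, 0.2, 0.2]
grip_width: 0.0849
finger_force: 0.0
clock: 12.5
position: [0.4201, 0.1344, 0.1089]
tool_rot: [3.139, -0.001, 1.572]
force: [0.1, 0.3, 0.2]
grip_width: 0.0852
finger_force: 0.0
[0.42013804 0.13441785 0.10891819] [ 3.13940540e+00 -5.09436310e-04  1.57231615e+00]
[323.04036277 205.90630128]
[[121 126 127 125 129 126 116  87  92  77  72  95 112 194 206 200 203 202
  198]
 [121 125 124 123 126  89  65  66  66  67  67  67  73  82 149 203 201 202
  196]
 [122 124 123 126  98  65  64  65  65  65  66  66  67  72  90 150 194 198
  191]
 [121 120 121 120  67  64  65  63  62  57  64  65  66  66  67 121 176 204
  196]
 [123 126 125  96  63  63  63  50  94 130  94  52  65  65  66 116 126 129
  129]
 [125 125 123  67  62  63  56 113  64  49  62 103  60  65  66  85 123 120
  125]
 [126 121 121  81  61  61  49 121  47  47  48 129  53  64  64  81 124 120
  121]
 [123 122 127  75  60  61  51 124  51  46  48 117  55  64  63 109 121 118
  125]
 [123 125 125 115  60  60  61  48 116 129 115  51  61  63  62 113 122 123
  123]
 [120 122 123 122  77  59  59  61  53  50  55  62  61  61  70 123 121 123
  124]
 [119 121 123 127 123  75  59  59  60  60  61  61  61  69 121 121 124 121
  122]
 [121 126 120 122 123 122  98  63  60  60  60  64  91 123 122 121 123 122
  122]
 [123 125 120 122 122 121 123 120 118 110 119 120 119 121 121 122 121 120
  122]]
ring (322.86638164520264, 205.1791067123413, (18.121440887451172, 18.78217315673828), 85.0) [0.4208766  0.13503375 0.025     ]
```

```bash

python3 -m crank '.085 .0006 .0008 .02 0 0 0;.085 0 0 .02 0 0 0;.085 0 0 .02 0 0 0;.085 0 0 .0119 0 0 0;.085 0 0 0 0 0 0;.04 0 0 0 0 0 0;.03 0 0 0 0 0 0;.02 0 0 0 0 0 0' 40
python3 -m crank '.02 0 0 0 0 0 0;.02 0 0 0 0 0 0;.02 0 0 0 0 0 0;.02 0 0 0 0 0 0;.02 0 0 -.02 0 0 0;.02 0 0 -.03 0 0 0;.02 0 0 -.02 0 0 0;.02 0 0 0 0 0 0'
python3 -m crank '.02 0 0 -.03 0 0 0;.02 0 0 -.03 0 0 0;.02 -.01 0 -.03 0 0 0;.02 -.02 .01 -.03 0 0 0;.02 -.03 .03 -.04 0 0 0;.02 -.03 .03 0 0 0 0;.02 -.03 .03 0 0 0 0;.02 -.03 .03 0 0 0 0'
python3 -m crank '.02 -.03 .03 0 0 0 0;.02 -.03 .03 0 0 0 0;.02 -.03 .03 0 0 0 0;.02 -.02 .01 0 0 0 0;.02 0 0 0 0 0 0;.02 0 0 0 0 0 0;.02 0 0 0 0 0 0;.02 0 0 0 0 0 0'
python3 - <<'E'
from h import *
f=wrist('w9'); s=f["s"];print(s["position"],s["tool_rot"],s["grip_width"])
print(bore(f,[.6488,-.0517],.014))
p=wpix(f,s["position"]+[0,0,-.012]);print(p)
e=dark(f,p[0],p[1],14,inv=True);print("ring",e,wplane(f,e[0],e[1],s["position"][2]-.012)-s["position"])
cv2.imwrite('pics/w9.png',f["pixels"][:,:,::-1])
E
```

```text
clock: 13.22
position: [0.4208, 0.135, 0.0367]
tool_rot: [3.14, -0.001, 1.572]
force: [-0.3, 0.4, -0.8]
grip_width: 0.0516
finger_force: 0.0
clock: 13.88
position: [0.4216, 0.1353, 0.1091]
tool_rot: [3.137, -0.001, 1.572]
force: [1.1, 0.7, 0.4]
grip_width: 0.0317
finger_force: 40.0
clock: 14.55
position: [0.5414, -0.0068, 0.255]
tool_rot: [3.14, 0.001, 1.572]
force: [0.7, 0.9, -1.0]
grip_width: 0.0315
finger_force: 40.0
clock: 15.22
position: [0.6385, -0.1117, 0.2545]
tool_rot: [3.142, -0.0, 1.574]
force: [-0.4, -0.1, -0.3]
grip_width: 0.0315
finger_force: 40.0
[ 0.63849176 -0.11173089  0.25447026] [ 3.14158734e+00 -1.91675338e-04  1.57416090e+00] 0.0315003717635532
(array([ 0.64821482, -0.05235528,  0.01498729]), 60, np.float64(0.0007860016915193626))
[322.21030925 250.50767503]
ring (321.46645069122314, 250.2014617919922, (24.597320556640625, 27.836204528808594), 94.0) [-0.00035901  0.00016326 -0.012     ]
```

```bash

python3 -m crank '.02 .03 .0104 0 0 0 0;.02 .0295 0 0 0 0 0;.02 0 0 .012 0 0 0;.02 0 0 .013 0 0 0;.02 0 0 .012 0 0 0;.02 0 0 0 0 0 0;.02 0 0 0 0 0 0;.02 0 0 0 0 0 0'
python3 -m crank '.02 0 0 0 0 0 0;.02 0 0 0 0 0 0;.02 0 0 .003 0 0 0;.02 0 0 .003 0 0 0;.02 0 0 .003 0 0 0;.02 0 0 .002 0 0 0;.02 0 0 0 0 0 0;.02 0 0 0 0 0 0'
```

```text
clock: 15.93
position: [0.6493, -0.0539, 0.2176]
tool_rot: [3.141, 0.0, 1.572]
force: [-0.4, -0.2, -0.1]
grip_width: 0.0319
finger_force: 40.0
clock: 16.6
position: [0.649, -0.0532, 0.2059]
tool_rot: [-3.141, -0.0, 1.573]
force: [0.6, 1.9, -1.6]
grip_width: 0.0315
finger_force: 40.1
```

```bash

python3 -m crank '.02 .0008 0 0 0 0 0;.02 0 0 .003 0 0 0;.02 0 0 .003 0 0 0;.02 0 0 .002 0 0 0;.02 0 0 0 0 0 0;.02 0 0 0 0 0 0;.02 0 0 0 0 0 0;.02 0 0 0 0 0 0'
python3 -m crank '.05 0 0 0 0 0 0;.05 0 0 0 0 0 0;.05 0 0 0 0 0 0;.05 0 0 0 0 0 0;.05 0 0 -.02 0 0 0;.05 0 0 -.03 0 0 0;.05 0 0 -.02 0 0 0;.05 0 0 0 0 0 0'
python3 - <<'E'
from h import *
f=wrist('w10'); s=f["s"];print(s["position"])
d=f["depth"];A=T(f);fl=200/np.tan(np.radians(f["vertical_fov"]/2))
for c0 in ([.5991,-.0056],[.6486,-.052]):
  for q in ([0,0],[.014,0],[-.014,0],[0,.014],[0,-.014]):
    p=wpix(f,np.array([c0[0]+q[0],c0[1]+q[1],.185])); a=p-[f["cx"],f["cy"]]; r=np.hypot(*a); z=d[int(p[1]),int(p[0])]
    print(c0,q,(A@np.append(a/r*np.tan(r/fl)*z,[z,1]))[:3].round(4))
p=wpix(f,np.array([.6486,-.052,.185]));e=dark(f,p[0],p[1],14,inv=True);print("ring",wplane(f,e[0],e[1],.185))
E
```

```text
clock: 17.27
position: [0.6492, -0.0526, 0.1983]
tool_rot: [3.141, 0.0, 1.573]
force: [-0.1, -0.5, -0.4]
grip_width: 0.0314
finger_force: 40.2
clock: 17.93
position: [0.6506, -0.0522, 0.2726]
tool_rot: [3.136, 0.0, 1.573]
force: [0.3, 0.1, -0.7]
grip_width: 0.0497
finger_force: 0.0
[ 0.65062534 -0.05224568  0.27261094]
[0.5991, -0.0056] [0, 0] [ 0.5993 -0.0055  0.1856]
[0.5991, -0.0056] [0.014, 0] [ 0.6131 -0.0056  0.1848]
[0.5991, -0.0056] [-0.014, 0] [ 0.585  -0.0056  0.1847]
[0.5991, -0.0056] [0, 0.014] [0.5994 0.0084 0.1861]
[0.5991, -0.0056] [0, -0.014] [ 0.5991 -0.0196  0.1851]
[0.6486, -0.052] [0, 0] [ 0.6486 -0.0521  0.1846]
[0.6486, -0.052] [0.014, 0] [ 0.6626 -0.052   0.185 ]
[0.6486, -0.052] [-0.014, 0] [ 0.6345 -0.0523  0.1839]
[0.6486, -0.052] [0, 0.014] [ 0.6486 -0.0383  0.1839]
[0.6486, -0.052] [0, -0.014] [ 0.6486 -0.0662  0.1845]
ring [ 0.64869765 -0.05244829  0.185     ]
```

Both heads read 0.184–0.185 high and are centred, so both cells are home. Now I'll go over the mirror, turning the hand so the fingers close across its handle.

```bash

python3 -m crank '.06 -.02 -.03 0 0 0 0;.06 -.024 -.03 0 0 0 0;.06 -.025 -.03 0 0 0 0;.06 -.025 -.03 0 0 0 0;.06 -.025 -.03 0 0 0 0;.06 -.025 -.03 0 0 0 0;.06 -.024 -.029 0 0 0 0;.06 0 0 0 0 0 -6'
python3 -m crank '.06 0 0 0 0 0 -7;.06 0 0 0 0 0 -7;.06 0 0 0 0 0 -7;.06 0 0 0 0 0 -7;.06 0 0 0 0 0 -7;.06 0 0 0 0 0 -7;.06 0 0 .02 0 0 -7;.06 0 0 .03 0 0 -7'
python3 -m crank '.06 0 0 .02 0 0 -7;.06 0 0 0 0 0 -7;.06 0 0 0 0 0 -7;.06 0 0 0 0 0 -7;.06 0 0 0 0 0 0;.06 0 0 0 0 0 0;.06 0 0 0 0 0 0;.06 0 0 0 0 0 0'
python3 - <<'E'
from h import *
f=wrist('w11'); s=f["s"];print(s["position"],s["tool_rot"],s["qpos"])
for X in ([.442,-.22,.014],[.587,-.222,.01]): print(wpix(f,np.array(X)))
cv2.imwrite('pics/w11.png',f["pixels"][:,:,::-1])
E
```

```text
clock: 18.65
position: [0.435, -0.2257, 0.2674]
tool_rot: [-3.138, 0.002, 1.669]
force: [1.4, -0.4, 0.8]
grip_width: 0.0599
finger_force: 0.0
clock: 19.32
position: [0.4413, -0.2213, 0.2189]
tool_rot: [3.142, 0.003, 2.66]
force: [-0.3, -1.5, -0.4]
grip_width: 0.06
finger_force: 0.0
clock: 19.98
position: [0.4404, -0.2209, 0.1982]
tool_rot: [-3.141, -0.0, 3.141]
force: [-0.2, -0.4, -0.1]
grip_width: 0.06
finger_force: 0.0
[ 0.44040717 -0.22092063  0.19817901] [-3.14149508e+00 -1.26172388e-04  3.14052276e+00] [ 0.98981102  0.50203226 -0.85401107  1.96348895  0.48482502  0.89255593
  1.45191854]
[323.47172077 179.37445959]
[321.64848893 297.87643651]
```

View pics/w11.png

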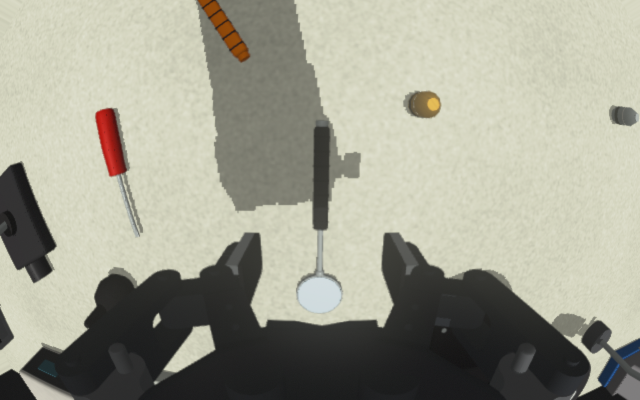

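The picture shows the black-handled mirror, with its handle from (322,122) to (320,229) and its face at (320,293). This is the right one; the orange decoy is at the top left.

```bash
python3 - <<'E'
from h import *
f=pickle.load(open('w11.pkl','rb'))
g=cv2.cvtColor(f["pixels"],cv2.COLOR_RGB2GRAY)
for v in (135,160,180,205,222):
    k=np.where(g[v,305:338]<75)[0]+305; print(v,k.min(),k.max(),wplane(f,(k.min()+k.max())/2,v,.014).round(4))
a,b=wplane(f,322,122,.014),wplane(f,320,229,.014);print(a,b)
m=wplane(f,320,293,.0105);h=(wplane(f,322,160,.014));print(m,np.degrees(np.arctan2(m[1]-h[1],m[0]-h[0])))
E
```

```text
135 314 328 [ 0.3969 -0.2224  0.014 ]
160 314 328 [ 0.4221 -0.2225  0.014 ]
180 314 328 [ 0.4426 -0.2225  0.014 ]
205 314 326 [ 0.4692 -0.2236  0.014 ]
222 314 326 [ 0.488  -0.2236  0.014 ]
[ 0.38398486 -0.22144448  0.014     ] [ 0.49600177 -0.22366394  0.014     ]
[ 0.57956029 -0.2239414   0.0105    ] -0.8957746964415961
```

```bash

python3 -m crank '.06 0 -.0018 .03 0 0 .7;.06 0 0 .03 0 0 0;.06 0 0 .03 0 0 0;.06 0 0 .03 0 0 0;.06 0 0 .03 0 0 0;.06 0 0 .0247 0 0 0;.06 0 0 0 0 0 0;.06 0 0 0 0 0 0' 80
python3 -m crank '.03 0 0 0 0 0 0;.02 0 0 0 0 0 0;.01 0 0 0 0 0 0;.0 0 0 0 0 0 0;.0 0 0 0 0 0 0;.0 0 0 0 0 0 0;.0 0 0 0 0 0 0;.0 0 0 0 0 0 0'
```

```text
clock: 20.7
position: [0.4403, -0.2221, 0.0234]
tool_rot: [3.141, -0.002, 3.131]
force: [0.2, -0.0, 0.9]
grip_width: 0.0602
finger_force: 0.0
clock: 21.37
position: [0.441, -0.2233, 0.0249]
tool_rot: [-3.14, 0.001, 3.131]
force: [-5.0, 1.0, 20.6]
grip_width: 0.0133
finger_force: 78.3
```

```bash

python3 -m crank '0 0 0 -.01 0 0 0;0 0 0 -.02 0 0 0;0 0 0 -.03 0 0 0;0 0 0 -.02 0 0 0;0 0 0 0 0 0 6;0 0 0 0 0 0 6;0 0 0 0 0 0 6;0 0 0 0 0 0 6.1'
python3 -m crank '0 0 0 0 6 0 0;0 0 0 0 6 0 0;0 0 0 0 6 0 0;0 0 0 0 6 0 0;0 0 0 0 3.5 0 0;0 0 0 0 0 0 0;0 0 0 0 0 0 0;0 0 0 0 0 0 0'
python3 - <<'E'
from h import *
f=wrist('w12'); s=f["s"];print(s["position"],s["tool_rot"],s["grip_width"],s["qpos"])
R=Ro.from_euler('xyz',s["tool_rot"]).as_matrix();a=np.radians(65.2)
n=np.array([np.sin(np.radians(27.5))*np.cos(a),np.sin(np.radians(27.5))*np.sin(a),np.cos(np.radians(27.5))])
print("z",-R[:,2],n,np.degrees(np.arccos(-R[:,2]@n)),"x",-R[:,0])
# handle mid = TCP+.018 tool z ; face = +.14*(-tx) +.0035*(-tz)
face=s["position"]+R@np.array([-.14,0,.018-.0035]);print("face",face)
d=np.array([.5991,-.0056,.075])-face;print("world move",d,"tool",R.T@d)
print(wpix(f,face))
cv2.imwrite('pics/w12.png',f["pixels"][:,:,::-1])
E
```

```text
clock: 22.03
position: [0.4405, -0.2229, 0.1045]
tool_rot: [3.142, 0.001, 2.705]
force: [-0.6, 1.1, -2.4]
grip_width: 0.0129
finger_force: 79.4
clock: 22.7
position: [0.4401, -0.2232, 0.1038]
tool_rot: [-2.671, -0.001, 2.71]
force: [-0.1, -0.1, -0.9]
grip_width: 0.0132
finger_force: 79.3
[ 0.440088   -0.22320591  0.1037703 ] [-2.67084393e+00 -5.88580277e-04  2.70962552e+00] 0.013163647939550714 [ 0.36027341  0.64295276 -0.38473744  2.02014214  0.85581767  0.94027463
  0.49400245]
z [0.19036029 0.41167244 0.8912288 ] [0.19368142 0.41916499 0.88701083] 0.5281170066060838 x [ 9.08143793e-01 -4.18657982e-01 -5.88580243e-04]
face [ 0.56446791 -0.28778728  0.09076509]
world move [ 0.03463209  0.28218728 -0.01576509] tool [ 0.08667976  0.24848766 -0.108711  ]
[322.46244436 416.18395586]
```

View pics/w12.png

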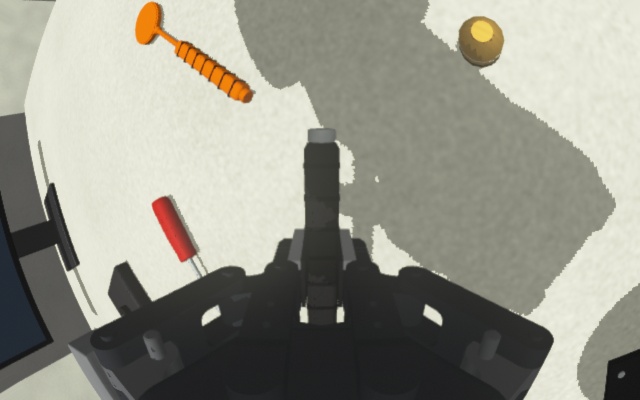

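The picture shows the handle held straight between the pads. I'll move sideways in front of the turret first, then check.

```bash

python3 -m crank '0 .008 .0117 -.0061 0 0 0;0 .0145 .0217 -.0111 0 0 0;0 .0145 .0217 -.0111 0 0 0;0 .0145 .0217 -.0111 0 0 0;0 .0145 .0217 -.0111 0 0 0;0 .0145 .0217 -.0111 0 0 0;0 .0145 .0217 -.0111 0 0 0;0 .0145 .0217 -.0111 0 0 0'
python3 -m crank '0 .0145 .0217 -.0111 0 0 0;0 .0145 .0217 -.0111 0 0 0;0 .0064 .01 -.005 0 0 0;0 0 0 0 0 0 0;0 0 0 0 0 0 0;0 0 0 0 0 0 0;0 0 0 0 0 0 0;0 0 0 0 0 0 0'
cat >> h.py <<'E'
def final():
    from workcell import telemetry, grab_frame
    s=telemetry.observe()
    R=Ro.from_euler('xyz',s["tool_rot"]).as_matrix();a=np.radians(65.2);t=np.radians(27.5)
    n=np.array([np.sin(t)*np.cos(a),np.sin(t)*np.sin(a),np.cos(t)])
    print("pos",s["position"],"angle",np.degrees(np.arccos(-R[:,2]@n)),"rotvec tool deg",np.degrees(R.T@np.cross(-R[:,2],n)),s["finger_force"],s["clock"])
    face=s["position"]+R@np.array([-.14,0,.0145]);d=np.array([.5991,-.0056,.075])-face
    print("face",face,"tool move",R.T@d); return face,R
E
python3 - <<'E'
from h import *
from workcell import grab_frame
face,R=final()
ims=[]
for n in("scene","side"):
    f=grab_frame(n);pickle.dump(f,open(n+'2.pkl','wb'));p=pix(f,face);u,v=map(int,p)
    d=f["depth"]; print(n,p, plane(f,*p,0)[:2])
    c=cv2.resize(f["pixels"][v-50:v+50,u-50:u+50,::-1],(400,400),interpolation=cv2.INTER_CUBIC);ims.append(c)
cv2.imwrite('pics/f1.png',np.hstack(ims))
E
```

```text
clock: 23.42
position: [0.4174, -0.0097, 0.104]
tool_rot: [-2.67, -0.001, 2.708]
force: [0.6, -1.1, -1.7]
grip_width: 0.0133
finger_force: 79.3
clock: 24.08
position: [0.4106, 0.0583, 0.1036]
tool_rot: [-2.669, -0.0, 2.709]
force: [-0.2, 0.5, -0.8]
grip_width: 0.0133
finger_force: 79.3
pos [0.41060463 0.05825322 0.10363688] angle 0.4109786937015755 rotvec tool deg [ 4.10723946e-01 -1.43676852e-02  2.83087853e-16] 79.33728575706482 24.0833
face [ 0.53494165 -0.0064167   0.09066169] tool move [-0.05791627  0.03172016  0.00133637]
scene [326.43829645 221.08414374] [0.47227921 0.04326557]
side [317.80280276 209.17051387] [ 0.55884534 -0.0797061 ]
```

View pics/f1.png

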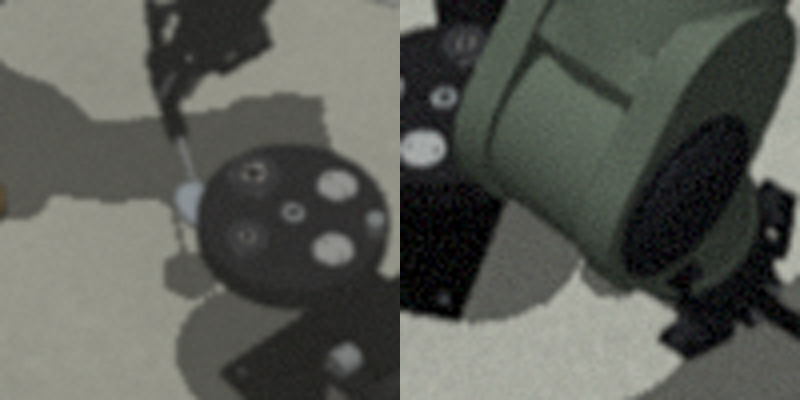

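The scene crop shows the mirror where predicted, with its left half visible beside the turret at crop (188,200). I'll check droop with the depth image, in tool coordinates.

```bash
python3 - <<'E'
from h import *
face,R=final(); s=None
from workcell import telemetry
tcp=telemetry.observe()["position"]
f=pickle.load(open('scene2.pkl','rb')); D=f["depth"]; u0,v0=276,171
px=f["pixels"].astype(int)
L=[]
for v in range(200,236):
    for u in range(310,332):
        z=D[v,u]
        if z<=0: continue
        o,d=ray(f,u,v); X=o+d*z; t=R.T@(X-tcp)
        if -.18<t[0]<-.02 and abs(t[1])<.03 and abs(t[2])<.06: L.append([u,v,*(t*1000).round(1),px[v,u].mean()])
L=np.array(L);print(len(L));print(L[::max(1,len(L)//45)].round(1))
m=(L[:,2]<-110)
if m.sum()>5:
    print("face pts",m.sum(),np.median(L[m,2:5],0)); A=np.c_[L[m,2:4],np.ones(m.sum())]; print(np.linalg.lstsq(A,L[m,4],rcond=None)[0])
E
```

```text
pos [0.41055139 0.0586937  0.10358056] angle 0.4151219461501521 rotvec tool deg [ 4.15102537e-01 -3.61916816e-03 -3.29840467e-17] 79.33695316314697 24.1833
face [ 0.53492979 -0.00589282  0.09058653] tool move [-0.05816646  0.03122921  0.00149673]
110
[[ 317.   200.   -27.9   -5.4   23.6   45.3]
 [ 319.   200.   -40.2   -6.3   11.4   36.7]
 [ 321.   200.   -40.7    0.7    9.1   53.7]
 [ 318.   201.   -38.3   -6.4   18.6   40. ]
 [ 320.   201.   -48.1   -5.7    8.5   38.7]
 [ 317.   202.   -35.4   -5.8   26.7   54. ]
 [ 319.   202.   -49.4   -7.9   12.9   38. ]
 [ 321.   202.   -45.8    1.9   14.2   43. ]
 [ 318.   203.   -50.1   -9.7   17.8   43.3]
 [ 320.   203.   -55.6   -6.1   11.3   41.3]
 [ 322.   203.   -54.4    2.1   10.6   54.7]
 [ 319.   204.   -56.4   -8.1   16.2   40.3]
 [ 321.   204.   -53.     1.7   17.4   50.3]
 [ 318.   205.   -50.7   -5.4   26.7   56. ]
 [ 320.   205.   -60.6   -4.9   16.3   70. ]
 [ 322.   205.   -61.7    1.7   13.6   71.3]
 [ 320.   206.   -55.8    0.8   25.2   86. ]
 [ 321.   207.   -69.6   -2.8   17.   106. ]
 [ 321.   208.   -74.1   -3.6   17.7  1
[... 999 characters left out ...]
322.   221.  -136.9  -14.2   20.9  142.7]
 [ 324.   221.  -135.5   -6.    20.6  134.3]
 [ 319.   222.  -139.1  -24.2   26.    89.3]
 [ 322.   222.  -143.9  -17.    19.   143.7]
 [ 324.   222.  -145.3  -10.8   16.2  133. ]
 [ 321.   223.  -150.6  -23.1   18.2  127.3]
 [ 323.   223.  -152.2  -17.1   15.1  142.7]
 [ 320.   224.  -153.3  -26.3   21.1   99.7]
 [ 322.   224.  -154.9  -20.4   18.   127. ]
 [ 324.   224.  -157.3  -15.    14.2  127.7]
 [ 322.   225.  -158.6  -20.7   19.2  112.3]
 [ 324.   225.  -162.8  -16.7   13.7  121.7]
 [ 323.   226.  -167.9  -21.7   14.2  111.7]
 [ 323.   227.  -162.6  -15.3   24.   109.3]]
face pts 61 [-137.7  -16.    16.5]
[-0.01799755 -0.01553385 14.27075714]
```

There's no slip: the face sits about 16 mm ahead of the TCP and tilts by about 1°. Now I'll move it in.

```bash

python3 -m crank '0 -.005 .0026 0 .4 0 0;0 -.01 .0053 0 0 0 0;0 -.012 .0065 0 0 0 0;0 -.012 .0066 0 0 0 0;0 -.01 .0055 0 0 0 0;0 -.006 .003 0 0 0 0;0 -.003 .0017 0 0 0 0;0 0 0 0 0 0 0'
python3 -m crank '0 0 0 0 0 0 0;0 0 0 0 0 0 0;0 0 0 0 0 0 0;0 0 0 0 0 0 0;0 0 0 0 0 0 0;0 0 0 0 0 0 0;0 0 0 0 0 0 0;0 0 0 0 0 0 0'
python3 - <<'E'
from h import *
from workcell import grab_frame,telemetry
final(); s=telemetry.observe(); print(s["force"],np.abs(s["qd"]).max())
f=grab_frame("scene");D=f["depth"]
for c in ([.5991,-.0056],[.6486,-.052]):
    u,v=map(int,pix(f,np.array([*c,.185]))); P=[]
    for i in range(-4,5):
        for j in range(-3,4):
            o,d=ray(f,u+i,v+j);P.append((o+d*D[v+j,u+i])[2])
    print("head z",np.median(P))
# bystander check
f0=pickle.load(open('scene.pkl','rb'))
for n,X in dict(objA=[.35,.2156,.03],objB=[.37,-.117,.03],lens=[.735,-.267,.04]).items():
    u,v=map(int,pix(f,np.array(X)));print(n,np.abs(f["pixels"][v-8:v+8,u-8:u+8].astype(int)-f0["pixels"][v-8:v+8,u-8:u+8]).mean())
E
```

```text
clock: 24.85
position: [0.475, 0.0602, 0.0888]
tool_rot: [-2.662, -0.001, 2.71]
force: [0.1, 0.8, 0.1]
grip_width: 0.0134
finger_force: 79.3
clock: 25.52
position: [0.4747, 0.0603, 0.0891]
tool_rot: [-2.662, -0.001, 2.711]
force: [0.2, 0.3, -1.4]
grip_width: 0.0132
finger_force: 79.3
pos [0.47473402 0.06027126 0.08913177] angle 0.02820088333424233 rotvec tool deg [ 2.05169053e-02  1.93480323e-02 -6.33096726e-18] 79.33697462081909 25.5167
face [ 0.59913901 -0.00427132  0.07617401] tool move [-0.00052022 -0.00054395  0.00160584]
[ 0.18919453  0.33626299 -1.4218842 ] 0.0017848335341333367
head z 0.1840769987566313
head z 0.18340024430198731
objA 62.826822916666664
objB 42.661458333333336
lens 2.1666666666666665
```

```bash
python3 -c "
from workcell import bot
print(bot.job_done())"
```

```text
the job is handed in; nothing more can be done
None
```

I handed the job in at about 25.5 s: both cells measured home in their bores, and the mirror is held still about 2 mm from the view point with its face within about 1° of the required angle; no verdict came back.

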